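# Shut the drinking-water tap and swing its spout over the cezve

### The arm

A 6-joint arm with a two-finger parallel gripper is mounted at the origin on the work surface. World frame = base frame: x ahead of the robot, y to its left, z up, the work surface at z = 0. Lengths are in m, angles in rad, forces in N, time in s.
With the tool pointing down it reaches from about 0.35 to 0.775 m from the base axis. Payload 7.3 kg.
Tool frame: the origin (TCP) lies on the front face of the gripper's body, between the roots of the fingers; the fingertips stand ahead of it and the grasp point (between the pads) lies 47 mm ahead of it (finger_overhang is the z of the fingertips in the tool frame, in m); z points along the fingers, y is the line along which they close (so a half turn about z gives the same grasp; the last joint's range is limited). The gripper opens to 92 mm and grips with 3 to 60 N. Pads are 19 mm wide; open, the fingers measure 130 mm over their backs; the gripper's body (75 mm by 190 mm) begins 47 mm behind the grasp point.
Start: joints at [-1.248, 0.342, 1.524, -0, 1.275, -0.146], TCP at [0.237, -0.468, 0.292] pointing down, gripper open.
Joint ranges: [-2.53, 2.53], [-0.77, 2.02], [0.04, 2.7], [-1, 4.14], [0.28, 2.66], [-3.11, 3.11]. Speed limits (rad/s): [2.57, 2.57, 3.14, 3.14, 3.14, 3.14].

### API

Orientations are given as [roll, pitch, yaw] about the fixed x, y, z axes, in that order (R = Rz(yaw) Ry(pitch) Rx(roll)).
In Python, from cell import * gives the robot as it stands. The module is installed in compiled form; this text tells all that it offers.
- The arm moves only by the tool arm_command, never from a script. Its argument "series" is a list of rows, each an object of numbers: "x", "y", "z": the shift along the tool's x, y, z in mm; "rx", "ry", "rz": the turn, a rotation vector about the tool's x, y, z in degrees. A call has 1 to 20 rows; each row is the pose to reach, as a shift and turn from the pose commanded when the call began, along the tool's axes at that moment; what a row does not reach only later rows make up. A row lasts 1/10 s, in which the tool goes at most 50 mm and 8.59 degrees, less where a joint would pass 70% of its speed; a pose out of reach is approached as far as the arm can. A call with a gripper value outside its range is refused whole. "hand" is the finger opening in mm, from 0 to 91.8, set as the call begins (left out, the last holds). The fingers move at their own pace and stop on an object; "squeeze" is the grip in N (left out, the last holds). Time passes only in rows, so rows that repeat a pose let the fingers close. It gives the time, the measured TCP pose, the force, the opening and the grip force at its end, in the units of the state.
- observe(): the state, without advancing time (a new reading comes with each control period).
- read_camera(name): name is "scene" or "top" or "wrist"; returns a dict with "pixels" (400x640x3 uint8, blue, green, red), "K" (3x3 intrinsics, pixels), "rvec" (rotation vector, rad) and "tvec" (3), from world to camera coordinates, as OpenCV has them. Camera axes: x right, y down, z forward; pixel columns grow to the right and rows downward; lengths in m; the calibration is good to about 2 mm. The wrist camera is an equidistant fisheye: a pixel r from the principal point sees the ray r / f radians off the axis. A picture is of the moment at which its call begins. There is no depth.
- hand_in(): hands the job in; it is judged then, once.
Trained networks look in a picture, given as the dict that the camera call returned (one of the last four; its "shot" number tells which), for a name from the list of things; names that differ only in an ending like _2 or _b are one class to them, and where a whole thing is asked for, a point or a joint stands for the part that bears it (a point fixed in the world has none). Each returns a list of dicts, best first, with "confidence" (0 to 1); they miss things now and then, are a little off and sometimes report something else, mostly with a low value. They report only what shows in the picture. A call takes as long as a camera call. They do not tell look-alikes from the thing itself.
- boxes_of(picture, query): "point" ([x, y, z] in m, in world coordinates, good to about 4 mm: the middle of the surface that is visible of it).
- trace(picture, query): "pixels" (400x640 bool, what is visible of it).
- mark_of(picture, query): "point" ([x, y, z] in m, in world coordinates, good to about 4 mm: a listed point, or the origin of a listed thing).
The state is a dict: "time": time; "qpos": joint angles; "qvel": joint speeds; "joint_efforts": joint torques, N m; "tool_pos": TCP position; "tool_rot": TCP orientation; "contact_force": force on the tool from outside, world axes, zero at the start; "torque": the same for the moment, N m; "opening": finger opening in m; "grip_force": force on a finger pad.
Only numpy, scipy, OpenCV 4.12 (cv2) and the standard library are available. Lean on these libraries where they do the work, as an engineer would, in place of code of your own. Each camera call takes 0.05 s, during which the arm holds its last target. There are 200 camera calls.

### The job

The water has been cut off and the tap was left open: with a fingertip, gently push the lever on top of the tap fully shut, until it points straight back, away from the spout side, against its stop. Then push the tap's spout round sideways until its outlet is over the mouth of the cezve (the long-handled steel pot, not the cup), so that it will catch the drips, and move clear. Both are only pushed, nothing is picked up; leave the cezve, the cup and everything else standing where they are.

Things in the scene. Friction and masses are not known exactly. Their poses are not given: they have to be found in the camera images.
- tap: Fixed steel tap on a dark draining plate 6 mm thick. Origin on the counter, on the column's vertical axis, about which both spout and lever turn. z up; +x points to the tap's back (away from the robot, within 20 degrees). The plate reaches 210 mm in front (-x), 40 mm behind and 190 mm to each side (y). Column 26 mm thick; tap 196 mm tall.
- lever (a joint): Lever on top of the column: level square bar, 12 mm wide and high, its middle 185 mm above the counter, reaching 80 mm from the tap's axis (hub 30 mm wide). 0 = shut, along the tap's +x (straight back), at a hard stop; grows counter-clockwise from above to 1.57 rad = open, along the tap's +y. Starts open. Needs 0.12 N m (2 to 3 N at 50 mm); stays where it is left.
- lever_end (a point): Middle of the lever's free end, 80 mm from the tap's axis and 185 mm above the counter.
- spout (a joint): Swivelling spout: level round pipe 18 mm thick, its middle 140 mm above the counter, reaching 160 mm from the tap's axis, where it bends down to the outlet. 0 = along the tap's -x (front, to the robot); grows counter-clockwise from above; turns -1.5 to 1.5 rad. Needs 0.2 N m (2 N at 110 mm); stays where it is left, without coasting.
- spout_outlet (a point): Centre of the outlet at the end of the spout (21 mm wide), 160 mm from the tap's axis and 104 mm above the counter, facing down.
- cezve: Loose small stainless cezve (coffee pot) standing on the draining plate to the front left or front right of the tap: round, 76 mm wide, 70 mm high, with a 10 mm thick handle along its own -x that ends 160 mm from its centre and 78 mm above its underside. Origin: centre of its underside (6 mm above the counter).
- cezve_mouth (a point): Centre of the cezve's open mouth (inner radius 32 mm), 76 mm above the counter. It lies 148 to 172 mm from the tap's axis.
- cup: Loose white ceramic coffee cup with a small side handle, 62 mm wide and 55 mm high, standing on the draining plate on the other side of the tap from the cezve. Origin: centre of its underside. Leave alone.
- spoon: Loose small spoon, 110 mm long, lying on the draining plate in front of the tap. Leave alone.
- lokum_dish: Loose glass lokum dish with a domed lid, 130 mm wide, 112 mm high, left behind the tap. Origin: centre of its underside. Leave alone.
- jar: Loose amber glass jar, 76 mm wide, 110 mm high, right behind the tap. Origin: centre of its underside. Leave alone.
- tray: Loose white melamine tray, 300 x 200 x 18 mm, lying to the left. Leave alone.
- mill: Loose brass hand coffee mill, a cylinder 52 mm wide and 142 mm high, standing on the tray. Leave alone.
There are look-alikes about, which are no part of the job. Of the things that look like the cezve, the middle-sized one is meant.

How it is judged:
On the way, in this order (a step that is already met when the one before it is completed fails the run):
1. the lever is pushed shut (value of joint lever below 0.08 rad), for 0.2 s.
2. then the spout's outlet is over the mouth of the cezve (value of joint lever below 0.1 rad and horizontal distance between spout_outlet and cezve_mouth below 0.022 m), for 0.2 s.
At the end, for the whole second after the job is handed in: The lever is shut (within 0.1 rad of its stop), the outlet is within 22 mm, seen from above, of the centre of the cezve's mouth, the spout is at rest, and the cezve stands upright within 15 mm of where it stood (all of step 2 and velocity of joint spout between -0.05 and 0.05 rad/s and angle between cezve's own z axis and vertical below 0.1 rad and distance of cezve from where it was at the start of the episode below 0.015 m and linear speed of cezve below 0.02 m/s); the robot touches nothing.
It fails at once if the cezve is pushed, lifted or tipped (moved over 15 mm or tilted over 0.2 rad) (distance of cezve from where it was at the start of the episode above 0.015 m or angle between cezve's own z axis and vertical above 0.2 rad).
It fails at once if the spout or lever is forced (over 40 N from the fingers) (contact force between the fingers and tap above 40 N).
It fails at once if the cup, spoon, lokum dish, jar, tray or mill is moved over 15 mm (distance of any of cup, spoon, lokum_dish, jar, tray, mill from where it was at the start of the episode above 0.015 m).
It also fails if it takes over 59 s, if anything falls off the work surface, if the arm or the gripper's body presses on something with over 40 N, if the wrist force passes 120 N, or if a joint passes its speed limit or range.

## Working session

There is one attempt and no reset: what is moved stays moved. The work goes in short steps, Python scripts to look and compute and a tool call to move; the robot and the scene stay as the last step left them, time stands still between calls to the robot, and variables do not carry over. Pictures are saved under pics/ and viewed, at most 10 in all, crops included, and the job is handed in when it is done.

Besides the shell and the picture viewer there is one more tool, called after "Emit:" as name(argument=value, ...) on one line, values as JSON. arm_command: Moves the arm, as the interface text tells. Its arguments: {"type":"object","properties":{"series":{"type":"array"},"hand":{"type":"number"},"squeeze":{"type":"number"}},"required":["series"]}

```bash
mkdir -p pics
python3 - <<'E'
from cell import *
import cv2,numpy as np
s=observe();print(s['time'],s['tool_pos'],s['tool_rot'],s.get('finger_overhang'),[k for k in s])
try: print(finger_overhang)
except Exception as e: print(e)
for n in ['scene','top']:
    p=read_camera(n);cv2.imwrite(f'pics/{n}0.png',p['pixels'])
    R=cv2.Rodrigues(np.array(p['rvec'],float))[0];t=np.array(p['tvec']).ravel()
    for q in ['tap','lever_end','spout_outlet','cezve','cezve_mouth','cup','spoon','lokum_dish','jar','mill','tray']:
        for d in mark_of(p,q):
            x=np.array(d['point']);c=p['K']@(R@x+t);print(n,q,x.round(3),round(d['confidence'],2),(c[:2]/c[2]).round())
E
```

```text
0.0 [ 0.23712981 -0.46804925  0.29154868] [-3.14005534e+00 -2.43048002e-04  4.68754678e-01] None ['time', 'qpos', 'qvel', 'joint_efforts', 'tool_pos', 'tool_rot', 'contact_force', 'torque', 'grip_force', 'opening']
0.0655
scene tap [ 0.555 -0.085  0.003] 0.58 [262. 296.]
scene lever_end [ 0.621 -0.04   0.188] 0.9 [290. 254.]
scene lever_end [0.489 0.066 0.002] 0.34 [294. 252.]
scene spout_outlet [0.417 0.003 0.106] 0.54 [257. 221.]
scene cezve [0.239 0.222 0.001] 0.78 [286. 183.]
scene cezve [0.498 0.314 0.004] 0.59 [363. 214.]
scene cezve [0.492 0.068 0.002] 0.57 [295. 252.]
scene cezve [ 0.62  -0.04   0.184] 0.41 [290. 255.]
scene cezve_mouth [0.493 0.068 0.074] 0.87 [295. 235.]
scene cezve_mouth [0.238 0.228 0.094] 0.83 [286. 159.]
scene cezve_mouth [0.495 0.316 0.049] 0.73 [364. 202.]
scene cup [ 0.426 -0.18   0.001] 0.76 [203. 283.]
scene lokum_dish [ 0.733 -0.198  0.001] 0.67 [265. 376.]
scene lokum_dish [0.751 0.239 0.004] 0.61 [409. 280.]
scene jar [ 0.735 -0.201  0.001] 0.64 [265. 377.]
scene mill [0.416 0.003 0.105] 0.64 [257. 221.]
scene mill [0.425 0.532 0.01 ] 0.62 [396.
[... 317 characters left out ...]
p cezve [ 0.499  0.315 -0.001] 0.74 [258. 208.]
top cezve [0.239 0.22  0.003] 0.66 [291. 300.]
top cezve [0.491 0.07  0.003] 0.55 [343. 210.]
top cezve_mouth [0.234 0.229 0.098] 0.87 [285. 307.]
top cezve_mouth [0.49  0.071 0.072] 0.79 [344. 209.]
top cezve_mouth [0.499 0.313 0.043] 0.61 [257. 207.]
top cup [ 0.423 -0.182  0.003] 0.71 [430. 234.]
top spoon [ 0.433 -0.065  0.007] 0.77 [390. 230.]
top lokum_dish [ 0.752  0.238 -0.001] 0.81 [285. 123.]
top lokum_dish [ 0.557 -0.076 -0.002] 0.56 [392. 188.]
top lokum_dish [0.485 0.071 0.075] 0.17 [344. 211.]
top jar [ 0.74  -0.201 -0.004] 0.96 [433. 127.]
top mill [0.422 0.536 0.005] 0.78 [180. 235.]
top tray [0.5   0.517 0.002] 0.67 [188. 208.]
```

Run:
```python
import cv2
a=cv2.imread('pics/scene0.png');b=cv2.imread('pics/top0.png')
cv2.imwrite('pics/c1.png',cv2.resize(a[130:400,170:450],None,fx=2.2,fy=2.2,interpolation=3)[:600])
cv2.imwrite('pics/c2.png',cv2.resize(b[100:320,160:460],None,fx=2.6,fy=2.6,interpolation=3))
```

```text
(no output)
```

View pics/c1.png

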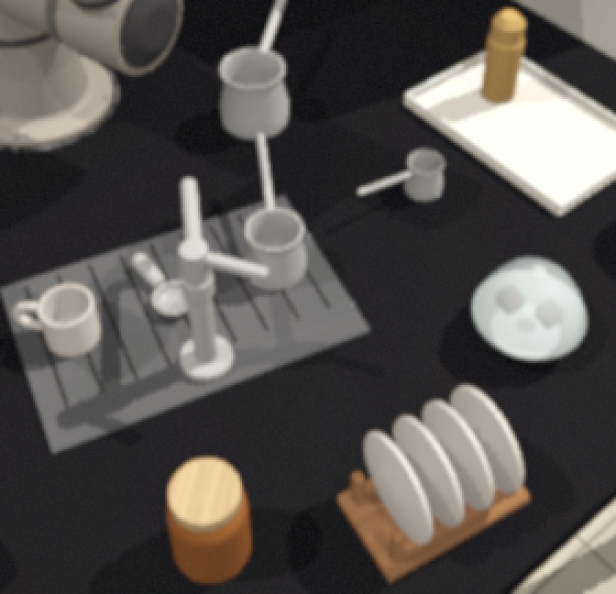

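View pics/c2.png

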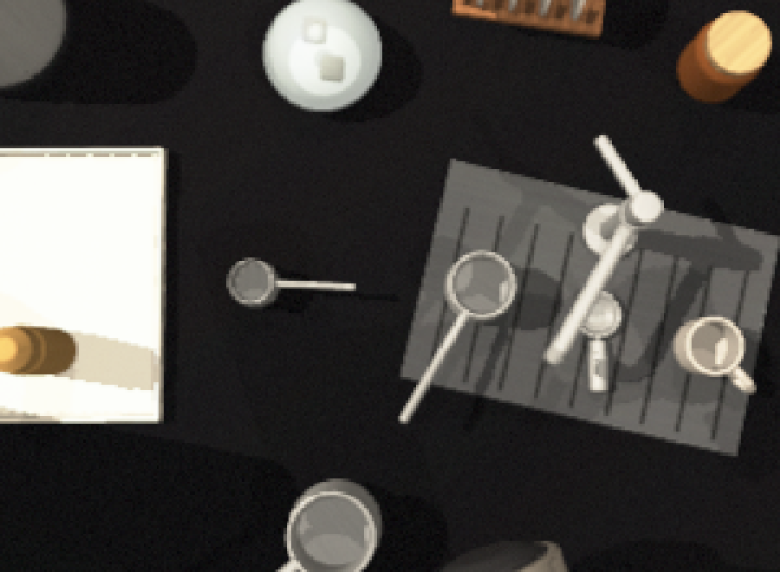

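The candidates for the cezve are:
- The big one at scene px (286,159).
- The middle one, on the plate, at scene px (295,235) and top px (344,209).
- The small one at scene px (364,202).

I choose the middle one, on the plate. Its mouth is 163 mm from the tap's axis and 73 mm high, which fits the description. The close crops show it at front left, with the lever pointing back-left and the spout pointing front-left. The plate's edges give a tap yaw of about -13°.

Moving above the lever's left side with the fingers closed.

Emit:
arm_command(hand=0, squeeze=20, series=[{"x":518,"y":-243},{"x":518,"y":-243},{"x":518,"y":-243},{"x":518,"y":-243},{"x":518,"y":-243},{"x":518,"y":-243},{"x":518,"y":-243},{"x":518,"y":-243},{"x":518,"y":-243},{"x":518,"y":-243},{"x":518,"y":-243},{"x":518,"y":-243},{"x":518,"y":-243},{"x":518,"y":-243},{"x":518,"y":-243},{"x":518,"y":-243}])

```text
invalid input
```

Emit:
arm_command(hand=0, squeeze=20, series=[{"x":518,"y":-243,"z":0,"rx":0,"ry":0,"rz":0},{"x":518,"y":-243,"z":0,"rx":0,"ry":0,"rz":0},{"x":518,"y":-243,"z":0,"rx":0,"ry":0,"rz":0},{"x":518,"y":-243,"z":0,"rx":0,"ry":0,"rz":0},{"x":518,"y":-243,"z":0,"rx":0,"ry":0,"rz":0},{"x":518,"y":-243,"z":0,"rx":0,"ry":0,"rz":0},{"x":518,"y":-243,"z":0,"rx":0,"ry":0,"rz":0},{"x":518,"y":-243,"z":0,"rx":0,"ry":0,"rz":0},{"x":518,"y":-243,"z":0,"rx":0,"ry":0,"rz":0},{"x":518,"y":-243,"z":0,"rx":0,"ry":0,"rz":0},{"x":518,"y":-243,"z":0,"rx":0,"ry":0,"rz":0},{"x":518,"y":-243,"z":0,"rx":0,"ry":0,"rz":0},{"x":518,"y":-243,"z":0,"rx":0,"ry":0,"rz":0},{"x":518,"y":-243,"z":0,"rx":0,"ry":0,"rz":0},{"x":518,"y":-243,"z":0,"rx":0,"ry":0,"rz":0}])

```text
time: 2.7
tool_pos: [0.589, -0.0185, 0.2922]
tool_rot: [3.141, 0.001, 0.468]
contact_force: [0.4, -0.3, 0.3]
opening: 0.0003
grip_force: 0.0
```

Run:
```python
from cell import *
import cv2
for n in ['wrist','scene']:
    p=read_camera(n);cv2.imwrite(f'pics/{n}1.png',p['pixels'])
    for q in ['tap','lever_end','spout_outlet','cezve_mouth']:
        for d in mark_of(p,q): print(n,q,[round(v,3) for v in d['point']],round(d['confidence'],2))
```

```text
wrist tap [0.556, -0.082, 0.001] 0.88
wrist lever_end [0.618, -0.039, 0.182] 0.58
wrist cezve_mouth [0.493, 0.07, 0.077] 0.8
wrist cezve_mouth [0.494, 0.31, 0.045] 0.75
scene tap [0.556, -0.084, 0.002] 0.95
scene lever_end [0.62, -0.039, 0.187] 0.74
scene spout_outlet [0.622, -0.04, 0.185] 0.25
scene cezve_mouth [0.491, 0.067, 0.074] 0.84
scene cezve_mouth [0.5, 0.315, 0.049] 0.56
scene cezve_mouth [0.43, 0.531, 0.011] 0.5
```

View pics/wrist1.png

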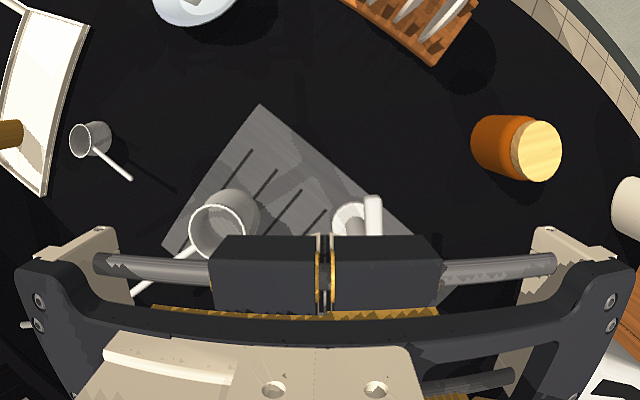

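Wrist view: the lever's end is at about (373,200), to the right of the closed fingers at (325,270). The left side is free. Descending, and working out the arc.

Emit:
arm_command(series=[{"x":0,"y":0,"z":26,"rx":0,"ry":0,"rz":0},{"x":0,"y":0,"z":52,"rx":0,"ry":0,"rz":0},{"x":0,"y":0,"z":52,"rx":0,"ry":0,"rz":0}])

```text
time: 3.5
tool_pos: [0.5879, -0.0173, 0.2368]
tool_rot: [-3.138, 0.006, 0.469]
contact_force: [-0.3, 0.6, -0.1]
opening: 0.0004
grip_force: 0.0
```

```bash
cat > h.py <<'E'
import numpy as np
from cell import *
from scipy.spatial.transform import Rotation as Ro
A=np.array([.556,-.081])
def rows(phis,r,perp,z,yawoff=0,dyaw=None):
    s=observe();R=Ro.from_euler('xyz',s['tool_rot']);p=np.array(s['tool_pos'])
    print(s['time'],p.round(4),np.degrees(s['tool_rot']).round(1),np.round(s['contact_force'],1))
    for f in phis:
        a=np.radians(f);u=np.array([np.cos(a),np.sin(a)]);n=np.array([-u[1],u[0]])
        t=np.r_[A+r*u+perp*n,z]
        d=R.inv().apply(t-p)*1000
        print(f,d.round(1),'rz',round(-(f+yawoff-np.degrees(s['tool_rot'][2])),1))
E
python3 -c "
from h import *
rows(range(36,-20,-3),.058,.025,.240)"
```

```text
3.5 [ 0.5879 -0.0173  0.2368] [-179.8    0.3   26.9] [-0.3  0.6 -0.1]
36 [-3.9  8.5 -3.2] rz -9.1
33 [-2.2 11.3 -3.2] rz -6.1
30 [-0.7 14.3 -3.2] rz -3.1
27 [ 0.7 17.2 -3.2] rz -0.1
24 [ 1.9 20.3 -3.2] rz 2.9
21 [ 3.  23.4 -3.3] rz 5.9
18 [ 3.9 26.6 -3.3] rz 8.9
15 [ 4.7 29.8 -3.3] rz 11.9
12 [ 5.2 33.1 -3.3] rz 14.9
9 [ 5.6 36.4 -3.3] rz 17.9
6 [ 5.9 39.7 -3.4] rz 20.9
3 [ 5.9 43.  -3.4] rz 23.9
0 [ 5.8 46.3 -3.4] rz 26.9
-3 [ 5.5 49.6 -3.4] rz 29.9
-6 [ 5.1 52.9 -3.4] rz 32.9
-9 [ 4.4 56.1 -3.4] rz 35.9
-12 [ 3.6 59.3 -3.4] rz 38.9
-15 [ 2.7 62.5 -3.4] rz 41.9
-18 [ 1.5 65.6 -3.4] rz 44.9
```

Emit:
arm_command(series=[{"x":0,"y":5,"z":0,"rx":0,"ry":0,"rz":0},{"x":0,"y":10,"z":0,"rx":0,"ry":0,"rz":0},{"x":0,"y":14,"z":0,"rx":0,"ry":0,"rz":0},{"x":1,"y":17,"z":0,"rx":0,"ry":0,"rz":0},{"x":2,"y":20,"z":0,"rx":0,"ry":0,"rz":3},{"x":3,"y":23,"z":0,"rx":0,"ry":0,"rz":6},{"x":4,"y":27,"z":0,"rx":0,"ry":0,"rz":9},{"x":5,"y":30,"z":0,"rx":0,"ry":0,"rz":12},{"x":5,"y":33,"z":0,"rx":0,"ry":0,"rz":15},{"x":6,"y":36,"z":0,"rx":0,"ry":0,"rz":18},{"x":6,"y":40,"z":0,"rx":0,"ry":0,"rz":21},{"x":6,"y":43,"z":0,"rx":0,"ry":0,"rz":24},{"x":6,"y":46,"z":0,"rx":0,"ry":0,"rz":27},{"x":6,"y":46,"z":0,"rx":0,"ry":0,"rz":27}])

```text
time: 4.9
tool_pos: [0.6159, -0.0563, 0.2406]
tool_rot: [3.141, -0.0, -0.003]
contact_force: [-0.6, 0.2, -0.5]
opening: 0.0003
grip_force: 0.1
```

```bash
python3 -c "
from h import *
import cv2
rows(range(0,-24,-2),.058,.025,.240)
for n in ['scene','top']:
    p=read_camera(n);cv2.imwrite(f'pics/{n}2.png',p['pixels'])
    print([(np.round(d['point'],3),round(d['confidence'],2)) for d in mark_of(p,'lever_end')])
"
```

```text
4.9 [ 0.6159 -0.0563  0.2406] [180.   -0.   -0.2] [-0.6  0.2 -0.5]
0 [-1.9 -0.3  0.6] rz -0.2
-2 [-1.   1.8  0.6] rz 1.8
-4 [-0.3  3.8  0.6] rz 3.8
-6 [0.4 5.9 0.6] rz 5.8
-8 [1.  8.  0.6] rz 7.8
-10 [ 1.6 10.2  0.6] rz 9.8
-12 [ 2.1 12.3  0.6] rz 11.8
-14 [ 2.5 14.5  0.6] rz 13.8
-16 [ 2.8 16.7  0.6] rz 15.8
-18 [ 3.1 18.8  0.6] rz 17.8
-20 [ 3.2 21.   0.6] rz 19.8
-22 [ 3.3 23.2  0.6] rz 21.8
[(array([ 0.633, -0.081,  0.188]), 0.49)]
[]
```

Emit:
arm_command(series=[{"x":0,"y":2,"z":0,"rx":0,"ry":0,"rz":2},{"x":0,"y":4,"z":0,"rx":0,"ry":0,"rz":4},{"x":1,"y":6,"z":0,"rx":0,"ry":0,"rz":6},{"x":2,"y":8,"z":0,"rx":0,"ry":0,"rz":8},{"x":2,"y":10,"z":0,"rx":0,"ry":0,"rz":10},{"x":2,"y":12,"z":0,"rx":0,"ry":0,"rz":12}])

```text
time: 5.7
tool_pos: [0.6181, -0.0675, 0.2405]
tool_rot: [-3.141, -0.001, -0.212]
contact_force: [1.3, 2.1, -0.3]
opening: 0.0002
grip_force: 1.0
```

Emit:
arm_command(series=[{"x":0,"y":1,"z":0,"rx":0,"ry":0,"rz":1},{"x":0,"y":2,"z":0,"rx":0,"ry":0,"rz":1}])

```text
time: 5.9
tool_pos: [0.6175, -0.0697, 0.2405]
tool_rot: [-3.141, -0.001, -0.229]
contact_force: [1.6, 1.4, 0.0]
opening: 0.0001
grip_force: 1.0
```

Emit:
arm_command(series=[{"x":0,"y":1,"z":0,"rx":0,"ry":0,"rz":1},{"x":0,"y":2,"z":0,"rx":0,"ry":0,"rz":1}])

```text
time: 6.1
tool_pos: [0.6171, -0.0711, 0.2404]
tool_rot: [-3.14, -0.001, -0.247]
contact_force: [3.1, 6.6, 0.9]
opening: 0.0003
grip_force: 3.6
```

Emit:
arm_command(series=[{"x":0,"y":1,"z":0,"rx":0,"ry":0,"rz":1},{"x":0,"y":1,"z":0,"rx":0,"ry":0,"rz":1}])

```text
time: 6.3
tool_pos: [0.6172, -0.0713, 0.2404]
tool_rot: [-3.139, -0.001, -0.264]
contact_force: [4.4, 6.3, 0.3]
opening: 0.0005
grip_force: 4.0
```

At the stop: the force rose from 2.4 N to about 7.7 N with no further motion. Backing off and up, then checking.

Emit:
arm_command(series=[{"x":0,"y":-10,"z":0,"rx":0,"ry":0,"rz":0},{"x":0,"y":-20,"z":0,"rx":0,"ry":0,"rz":0},{"x":0,"y":-20,"z":-30,"rx":0,"ry":0,"rz":0},{"x":0,"y":-20,"z":-60,"rx":0,"ry":0,"rz":0},{"x":0,"y":-20,"z":-60,"rx":0,"ry":0,"rz":0}])

```text
time: 6.8
tool_pos: [0.6231, -0.0532, 0.3048]
tool_rot: [3.141, -0.008, -0.264]
contact_force: [0.4, 0.2, 0.2]
opening: 0.0006
grip_force: 0.0
```

```bash
python3 -c "
from h import *
import cv2
rows([150],.12,.045,.300,180)
for n in ['scene','top']:
    p=read_camera(n);cv2.imwrite(f'pics/{n}3.png',p['pixels'])
    for q in ['lever_end','spout_outlet','cezve_mouth']: print(n,q,[(np.round(d['point'],3),round(d['confidence'],2)) for d in mark_of(p,q)][:3])
"
```

```text
6.8 [ 0.6231 -0.0532  0.3048] [180.   -0.4 -15.1] [0.4 0.2 0.2]
150 [-185.1   57.     3.4] rz -345.1
scene lever_end [(array([ 0.631, -0.1  ,  0.184]), 0.73)]
scene spout_outlet [(array([0.418, 0.005, 0.104]), 0.66)]
scene cezve_mouth [(array([0.491, 0.068, 0.075]), 0.76), (array([0.497, 0.316, 0.049]), 0.71)]
top lever_end [(array([0.489, 0.066, 0.002]), 0.19)]
top spout_outlet [(array([ 0.416, -0.002,  0.103]), 0.63)]
top cezve_mouth [(array([0.237, 0.225, 0.095]), 0.79), (array([0.422, 0.533, 0.007]), 0.73), (array([0.486, 0.072, 0.075]), 0.63)]
```

Lever end is at -14°, which is shut. Over to the spout's right side.

Emit:
arm_command(series=[{"x":-185,"y":57,"z":0,"rx":0,"ry":0,"rz":15},{"x":-185,"y":57,"z":0,"rx":0,"ry":0,"rz":15},{"x":-185,"y":57,"z":0,"rx":0,"ry":0,"rz":15},{"x":-185,"y":57,"z":0,"rx":0,"ry":0,"rz":15},{"x":-185,"y":57,"z":0,"rx":0,"ry":0,"rz":15},{"x":-185,"y":57,"z":0,"rx":0,"ry":0,"rz":15},{"x":-185,"y":57,"z":0,"rx":0,"ry":0,"rz":15},{"x":-185,"y":57,"z":0,"rx":0,"ry":0,"rz":15}])

```text
time: 8.0
tool_pos: [0.4294, -0.0603, 0.3001]
tool_rot: [-3.142, -0.0, -0.526]
contact_force: [0.5, 0.5, -0.1]
opening: 0.0003
grip_force: 0.0
```

```bash
python3 -c "
from h import *
rows([150],.12,.045,.196,180)
import cv2
p=read_camera('scene');cv2.imwrite('pics/s4.png',cv2.resize(p['pixels'][100:360,130:450],None,fx=2.2,fy=2.2))
"
```

```text
8.0 [ 0.4294 -0.0603  0.3001] [-180.    -0.   -30.1] [ 0.5  0.5 -0.1]
150 [ -0.   -0.4 104.1] rz -360.1
```

View pics/s4.png

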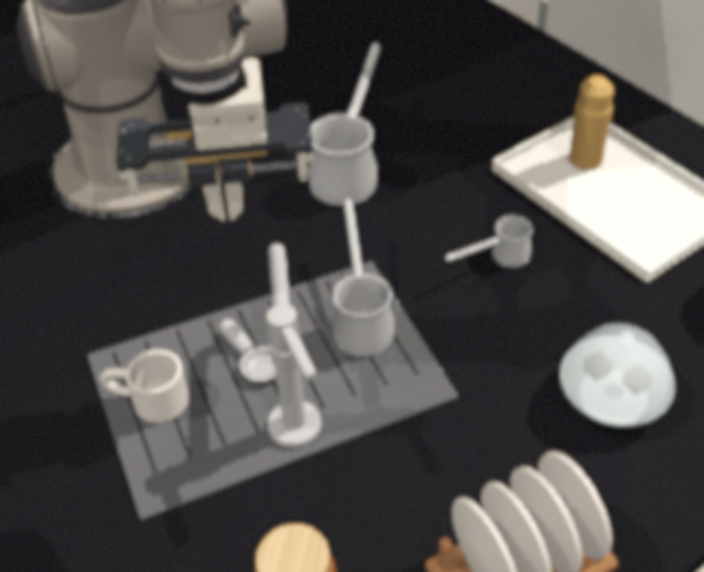

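The lever (crop 280,330 to 305,370) points straight back, and the fingers hang to the right of the spout. Descending beside the pipe.

Emit:
arm_command(series=[{"x":0,"y":0,"z":35,"rx":0,"ry":0,"rz":0},{"x":0,"y":0,"z":70,"rx":0,"ry":0,"rz":0},{"x":0,"y":0,"z":90,"rx":0,"ry":0,"rz":0},{"x":0,"y":0,"z":104,"rx":0,"ry":0,"rz":0},{"x":0,"y":0,"z":104,"rx":0,"ry":0,"rz":0}])

```text
time: 8.55
tool_pos: [0.4279, -0.0598, 0.1943]
tool_rot: [3.141, 0.004, -0.526]
contact_force: [0.2, 0.6, 0.5]
opening: 0.0003
grip_force: 0.0
```

```bash
python3 -c "
from h import *
rows([150,147,144,141,138,135,132,129,126,123,120,117,115,113,111],.12,.028,.196,-180)"
```

```text
8.55 [ 0.4279 -0.0598  0.1943] [179.9   0.2 -30.1] [0.2 0.6 0.5]
150 [  1.5 -17.7  -1.8] rz -0.1
147 [  0.2 -24.   -1.8] rz 2.9
144 [ -0.8 -30.4  -1.8] rz 5.9
141 [ -1.5 -36.8  -1.8] rz 8.9
138 [ -1.8 -43.3  -1.8] rz 11.9
135 [ -1.7 -49.7  -1.8] rz 14.9
132 [ -1.4 -56.2  -1.8] rz 17.9
129 [ -0.7 -62.6  -1.8] rz 20.9
126 [  0.4 -69.   -1.8] rz 23.9
123 [  1.7 -75.3  -1.8] rz 26.9
120 [  3.4 -81.5  -1.8] rz 29.9
117 [  5.4 -87.6  -1.9] rz 32.9
115 [  7.  -91.6  -1.9] rz 34.9
113 [  8.6 -95.6  -1.9] rz 36.9
111 [ 10.4 -99.5  -1.9] rz 38.9
```

Push to 120° first (the commanded x is 1.5 mm less than measured), then check.

Emit:
arm_command(series=[{"x":0,"y":-6,"z":0,"rx":0,"ry":0,"rz":0},{"x":0,"y":-12,"z":0,"rx":0,"ry":0,"rz":0},{"x":0,"y":-17,"z":0,"rx":0,"ry":0,"rz":0},{"x":-1,"y":-21,"z":0,"rx":0,"ry":0,"rz":2},{"x":-1,"y":-26,"z":0,"rx":0,"ry":0,"rz":4},{"x":-2,"y":-31,"z":0,"rx":0,"ry":0,"rz":6},{"x":-2,"y":-37,"z":0,"rx":0,"ry":0,"rz":9},{"x":-3,"y":-43,"z":0,"rx":0,"ry":0,"rz":12},{"x":-3,"y":-50,"z":0,"rx":0,"ry":0,"rz":15},{"x":-3,"y":-56,"z":0,"rx":0,"ry":0,"rz":18},{"x":-2,"y":-63,"z":0,"rx":0,"ry":0,"rz":21},{"x":-1,"y":-69,"z":0,"rx":0,"ry":0,"rz":24},{"x":0,"y":-75,"z":0,"rx":0,"ry":0,"rz":27},{"x":2,"y":-81,"z":0,"rx":0,"ry":0,"rz":30},{"x":2,"y":-81,"z":0,"rx":0,"ry":0,"rz":30}])

```text
time: 10.05
tool_pos: [0.4713, 0.0096, 0.1968]
tool_rot: [-3.14, -0.001, -1.049]
contact_force: [0.1, -0.2, -0.0]
opening: 0.0004
grip_force: 0.0
```

```bash
python3 -c "
from h import *
import cv2
rows([120,118,116,114,112],.12,.028,.196,-180)
for n in ['scene','top','scene']:
    p=read_camera(n);cv2.imwrite(f'pics/{n}5.png',p['pixels'])
    for q in ['spout_outlet','cezve_mouth']: 
        for d in mark_of(p,q):
            v=np.array(d['point']);e=v[:2]-A
            if np.hypot(*e)<.2: print(n,q,v.round(3),round(d['confidence'],2),np.degrees(np.arctan2(e[1],e[0])).round(1),np.hypot(*e).round(3))
p=cv2.imread('pics/scene5.png')
cv2.imwrite('pics/s5.png',cv2.resize(p[180:310,200:360],None,fx=4,fy=4))
"
```

```text
10.05 [0.4713 0.0096 0.1968] [-179.9   -0.   -60.1] [ 0.1 -0.2 -0. ]
120 [ 0.8 -0.   0.8] rz -0.1
118 [-0.1 -4.2  0.8] rz 1.9
116 [-0.9 -8.5  0.8] rz 3.9
114 [ -1.5 -12.7   0.8] rz 5.9
112 [ -2.  -17.    0.8] rz 7.9
scene spout_outlet [0.473 0.06  0.105] 0.91 120.5 0.164
scene cezve_mouth [0.492 0.068 0.076] 0.61 113.2 0.162
top spout_outlet [0.473 0.054 0.105] 0.41 121.6 0.158
top cezve_mouth [0.487 0.07  0.072] 0.8 114.6 0.166
scene spout_outlet [0.474 0.064 0.108] 0.8 119.3 0.167
scene cezve_mouth [0.494 0.067 0.077] 0.61 112.6 0.16
```

View pics/s5.png

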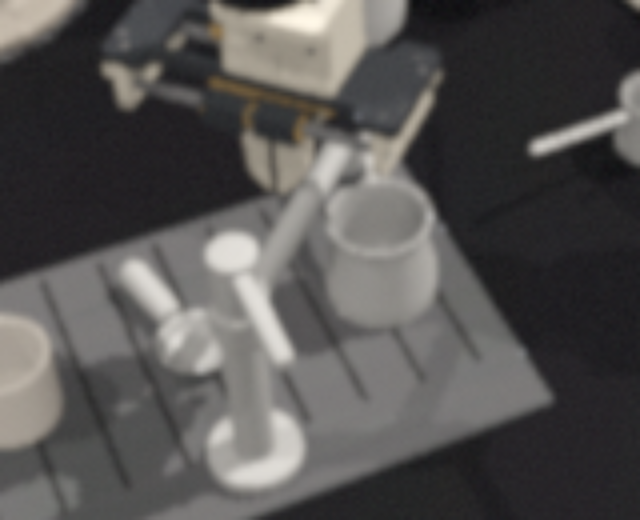

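The spout is at about 120.5°, and the pot's bearing is about 113.5°. The pot is unmoved, and the picture shows the spout's bend nearing the mouth (crop 345,170 against 380,215). I'll push another 7°.

Emit:
arm_command(series=[{"x":0,"y":-4,"z":0,"rx":0,"ry":0,"rz":2},{"x":-1,"y":-8,"z":0,"rx":0,"ry":0,"rz":4},{"x":-2,"y":-12,"z":0,"rx":0,"ry":0,"rz":6},{"x":-2,"y":-14,"z":0,"rx":0,"ry":0,"rz":7},{"x":-2,"y":-14,"z":0,"rx":0,"ry":0,"rz":7},{"x":-2,"y":-14,"z":0,"rx":0,"ry":0,"rz":7}])

```text
time: 11.1
tool_pos: [0.4818, 0.0176, 0.1962]
tool_rot: [-3.142, -0.0, -1.171]
contact_force: [-0.2, -0.0, -0.2]
opening: 0.0007
grip_force: 0.3
```

Emit:
arm_command(series=[{"x":0,"y":8,"z":0,"rx":0,"ry":0,"rz":0},{"x":0,"y":20,"z":0,"rx":0,"ry":0,"rz":0},{"x":0,"y":25,"z":-30,"rx":0,"ry":0,"rz":0},{"x":0,"y":25,"z":-70,"rx":0,"ry":0,"rz":0},{"x":0,"y":25,"z":-120,"rx":0,"ry":0,"rz":0},{"x":0,"y":25,"z":-120,"rx":0,"ry":0,"rz":0},{"x":0,"y":150,"z":-120,"rx":0,"ry":0,"rz":0},{"x":0,"y":150,"z":-120,"rx":0,"ry":0,"rz":0},{"x":0,"y":150,"z":-120,"rx":0,"ry":0,"rz":0},{"x":0,"y":150,"z":-120,"rx":0,"ry":0,"rz":0}])

```text
time: 12.1
tool_pos: [0.3404, -0.0411, 0.3156]
tool_rot: [3.141, 0.0, -1.174]
contact_force: [-0.1, -0.3, 0.4]
opening: 0.0005
grip_force: 0.0
```

```bash
python3 -c "
from h import *
import cv2
for n in ['scene','top','scene','top']:
    p=read_camera(n);cv2.imwrite(f'pics/{n}6.png',p['pixels'])
    for q in ['spout_outlet','cezve_mouth','lever_end']: 
        for d in mark_of(p,q):
            v=np.array(d['point']);e=v[:2]-A
            if np.hypot(*e)<.2: print(n,q,v.round(3),round(d['confidence'],2),np.degrees(np.arctan2(e[1],e[0])).round(1),np.hypot(*e).round(3))
a=cv2.imread('pics/scene6.png')[160:330,200:360];b=cv2.imread('pics/top6.png')[130:300,290:450]
cv2.imwrite('pics/s6.png',cv2.resize(np.hstack([a,b]),None,fx=2.5,fy=2.5))
"
```

```text
scene spout_outlet [0.488 0.068 0.105] 0.55 114.4 0.164
scene spout_outlet [ 0.422 -0.176 -0.002] 0.54 -144.6 0.164
scene lever_end [ 0.632 -0.097  0.188] 0.89 -11.8 0.078
top spout_outlet [0.489 0.066 0.102] 0.79 114.7 0.161
top cezve_mouth [0.488 0.071 0.078] 0.94 114.2 0.166
top cezve_mouth [0.491 0.066 0.106] 0.72 113.9 0.161
top lever_end [ 0.632 -0.101  0.186] 0.74 -14.8 0.079
scene spout_outlet [0.488 0.068 0.104] 0.77 114.6 0.164
scene spout_outlet [0.488 0.065 0.002] 0.49 114.8 0.161
scene cezve_mouth [0.49  0.066 0.074] 0.71 114.0 0.161
scene cezve_mouth [ 0.632 -0.103  0.189] 0.25 -16.4 0.079
scene lever_end [ 0.63  -0.101  0.183] 0.65 -15.0 0.077
top spout_outlet [0.488 0.062 0.103] 0.57 115.6 0.159
top cezve_mouth [0.487 0.072 0.073] 0.91 114.3 0.167
top lever_end [ 0.632 -0.101  0.186] 0.73 -14.9 0.078
```

View pics/s6.png

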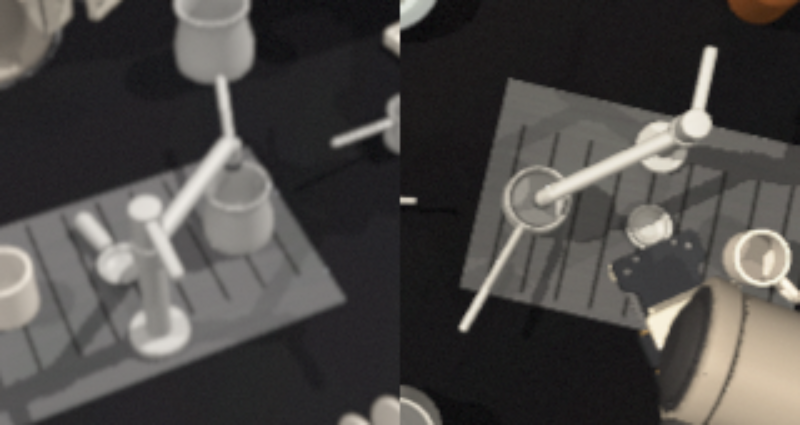

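The outlet (top view crop 545,197) sits over the pot's mouth (537,200), within about 5 mm. The lever is shut at about -14.5° and the arm is clear.

```bash
python3 -c "
from cell import *
print(hand_in())"
```

```text
the job is handed in; nothing more can be done
None
```

The job is handed in: the lever is shut against its stop and the spout's outlet measures about 5 mm from the centre of the cezve's mouth. The arm is clear and the cezve has not moved. The judge's verdict was not returned.

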